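# Draw the far bolt with the hooked rod

## Robot

A 7-joint arm with a two-finger parallel gripper is mounted at the origin on the work surface. World frame = base frame: x ahead of the robot, y to its left, z up, the work surface at z = 0. Lengths are in mm, angles in rad, forces in N, time in s.
With the tool pointing down it reaches from about 350 to 775 mm from the base axis. Payload 3.1 kg.
Tool frame: the origin (TCP) lies midway between the tips of the shut fingers; the grasp point (between the pads) lies 19 mm behind it; z points along the fingers, y is the direction in which the jaws open and shut (so a half turn about z gives the same grasp; the last joint's range is limited). The gripper opens to 85 mm and grips with 20 to 120 N. Pads are 22 mm wide; open, the fingers measure 114 mm over their backs; the gripper's body (76 mm by 85 mm) begins 54 mm behind the grasp point. The pads swing forward as they close: fully open they stand 13 mm farther back than shut.
Start: joints at [1.082, 0.311, 0.014, 1.512, -0.004, 1.319, -0.027], TCP at [237.679, -496.01, 231.304] pointing down, gripper open.
Joint ranges: [-2.7, 2.7], [-0.3, 1.91], [-1.27, 1.3], [0.12, 2.57], [-1.44, 4.58], [0.2, 2.03], [-3.05, 3.05]. Speed limits (rad/s): [2.79, 2.79, 3.14, 3.14, 3.14, 3.14, 3.14].

## Interface

Orientations are given as a unit quaternion [w, x, y, z].
In Python, from station import arm gives the robot as it stands.
- The arm moves only by the tool play_rows, never from a script. Its argument "deltas" is a list of rows, each a list of 2 entries, a list of its own where there are three numbers: the shift along the tool's x, y, z in m, then the turn about the tool's z in rad. In form: [[[tx, ty, tz], spin], ...]. A call has 1 to 20 rows; each row is the pose to reach, as a shift and turn from the pose commanded when the call began, along the tool's axes at that moment; what a row does not reach only later rows make up. A row lasts 1/12 s, in which the tool goes at most 41.7 mm and 7.16 degrees, less where a joint would pass 70% of its speed; a pose out of reach is approached as far as the arm can. A call with a gripper value outside its range is refused whole. "fingers" is the gripper command: -1 is shut, 1 is fully open, values between are in proportion, set as the call begins (left out, the last holds). The fingers move at their own pace and stop on an object; "newtons" is the grip in N (left out, the last holds). Time passes only in rows, so rows that repeat a pose let the fingers close. It gives the time, the measured TCP pose, the force and the opening at its end, in the units of the state.
- arm.get_obs(): the state, without advancing time (a new reading comes with each control period).
- arm.camera(name): name is "scene" or "top" or "wrist"; returns (picture, depth): 400x640x3 uint8, blue, green, red; 400x640 float32, mm along the optical axis (not along the pixel's ray), 0 where there is no reading.
- arm.get_calibration(name): a dict with "intrinsics" (3x3 intrinsics, pixels), "eye" and "attitude" of the camera in the world. Camera axes: x right, y up, looking along -z (the intrinsics and any distortion apply to the point x, -y, -z); pixel columns grow to the right and rows downward; lengths in mm; the calibration is good to about 2 mm. A picture is of the moment at which its call begins: read the wrist's pose just before it. get_calibration takes no time and is no camera call; for the wrist camera it gives the pose at the moment of the call.
- arm.close_job(): hands the job in, once; it reports no verdict.
The state is a dict: "t": time; "q": joint angles; "joint_velocities": joint speeds; "effort": joint torques, N m; "eef_pos": TCP position; "tcp_rot": TCP orientation; "wrist_force": force on the tool from outside, world axes, zero at the start; "ft_torque": the same for the moment, N m; "width": finger opening in mm.
Only numpy, scipy, OpenCV 4.12 (cv2) and the standard library are available. Lean on these libraries where they do the work, as an engineer would, in place of code of your own. Each camera call takes 0.05 s, during which the arm holds its last target. There are 200 camera calls.

## Task

The bolt that locks the lid of the low grey box at the back of the bench is beyond comfortable reach: pick up the hooked rod, catch the bolt's upright pin with the hook and draw the bolt all the way towards you. Then lay the hooked rod flat on the bench and let go of it. Do not touch the bolt with the gripper or arm itself, and leave the straight rod with the flat spade end where it lies.

Things in the scene. Friction and masses are not known exactly. Their poses are not given: they have to be found in the camera images.
- hook_grip (a point): Hooked rod (mm), loose, flat, 0.22 kg. White handle 24 wide, 26 tall, flat-sided, from 100 behind to 30 ahead of this grip point, which is on the axis, 13 above the bench, near the balance point. Steel rod, 8 thick, runs on at the same height along +x; at 210 it turns square to +y for 50, then back to -x for 25 (centre lines; mouth 42 clear). x to the hook, y to the mouth's side, z up.
- spade_grip (a point): Straight rod, a bystander to leave alone: same handle, same point and axes as the hooked rod, but its steel rod ends in a flat spade 18 wide, 222 mm ahead of this point. Both rods point away from the robot within 0.3 rad, side by side, at least 300 mm apart at these points; either may be the left one.
- bolt_pin (a point): Upright steel pin of the bolt (mm), 10 thick, on a low grey box (260 wide, 100 high, fixed; front face 75 nearer than the shut pin). Point on the pin's axis, 148 above the bench, 8 below its top; moves with the bolt. Pin free from 118 up; behind it guides reach 124 up, nothing beside or before it. x along the bolt away from the robot, within 0.2 rad of straight ahead; y left; z up.
- bolt (a joint): Travel of the sliding bolt in m: 0 shut, 0.060 fully drawn along -x of its pin, towards the robot (hard stop). Starts within 0.008 of shut. About 2.5 N of friction; stays where it is left, no spring.

How it is judged (in metres and radians):
On the way, in this order (a step that is already met when the one before it is completed fails the run):
1. the hooked rod is picked up off the bench (height (world z) of hook_grip above 0.05 m), for 0.2 s.
2. the bolt is drawn while the hooked rod is still held up (value of joint bolt above 0.045 m and height (world z) of hook_grip above 0.05 m), for 0.2 s.
At the end, for the whole second after the job is handed in: The bolt is drawn at least 45 of its 60 mm, and the hooked rod lies flat on the bench (its grip point less than 28 mm above it, within 10 degrees of flat), at rest and released (value of joint bolt above 0.045 m and height (world z) of hook_grip between 0 and 0.028 m and angle between hook_grip's own z axis and vertical below 0.17 rad and linear speed of hook_rod below 0.02 m/s); the robot touches nothing.
It fails at once if the gripper or arm touches the bolt (contact force between any of the fingers, the arm and bolt above 0.5 N).
It fails at once if the straight rod is moved by more than 30 mm (distance of spade_grip from where it was at the start of the episode above 0.03 m).
It also fails if it takes over 43 s, if anything falls off the work surface, if the arm or the gripper's body presses on something with over 40 N, if the wrist force passes 120 N, or if a joint passes its speed limit or range.

## Working session

There is one attempt and no reset: what is moved stays moved. The work goes in short steps, Python scripts to look and compute and a tool call to move; the robot and the scene stay as the last step left them, time stands still between calls to the robot, and variables do not carry over. Pictures are saved under pics/ and viewed, about 8 in all and at most 12, crops included, and the job is handed in when it is done.

Besides the shell and the picture viewer there is one more tool, called after "Request:" by a JSON object that holds its "name" and its "arguments", one argument or row to a line. play_rows: Moves the arm, as the interface text tells. Its arguments: {"type":"object","properties":{"deltas":{"type":"array"},"fingers":{"type":"number"},"newtons":{"type":"number"}},"required":["deltas"]}

```bash
mkdir -p pics; cat > h.py <<'E'
import numpy as np, cv2
from station import arm
def world(name,depth,cal,px):
    K=np.array(cal["intrinsics"]);R=att(cal["attitude"]);e=np.array(cal["eye"],float)
    px=np.atleast_2d(px);o=[]
    for u,v in px:
        d=depth[int(v),int(u)];r=np.linalg.inv(K)@[u,v,1]
        o.append(e+R@(np.array([r[0],-r[1],-1])*d))
    return np.array(o)
def att(a):
    a=np.array(a,float)
    if a.shape==(3,3): return a
    from scipy.spatial.transform import Rotation as T
    return T.from_quat(a[[1,2,3,0]]).as_matrix()
def cloud(depth,cal):
    K=np.array(cal["intrinsics"]);R=att(cal["attitude"])
    v,u=np.mgrid[:400,:640]
    r=np.stack([u,v,np.ones_like(u)],-1)@np.linalg.inv(K).T*depth[...,None]
    return (r*[1,-1,-1])@R.T+np.array(cal["eye"],float)
E
python3 - <<'E'
from h import *
for n in("top","scene"):
    c=arm.get_calibration(n);p,d=arm.camera(n);cv2.imwrite(f"pics/{n}0.png",p);np.save(f"pics/{n}0.npy",d);print(n,c)
print(arm.get_obs())
E
```

```text
top {'intrinsics': array([[422.14426134,   0.        , 318.41087161],
       [  0.        , 422.14426134, 193.60956821],
       [  0.        ,   0.        ,   1.        ]]), 'eye': array([ 485.85244018,   17.57594289, 1040.6849628 ]), 'attitude': array([ 0.70812516,  0.02903908, -0.03696996, -0.7045202 ])}
scene {'intrinsics': array([[454.21656658,   0.        , 318.4789026 ],
       [  0.        , 454.21656658, 195.00261607],
       [  0.        ,   0.        ,   1.        ]]), 'eye': array([1062.03353532,  732.44986686,  720.44606449]), 'attitude': array([0.26224167, 0.13060334, 0.44597345, 0.84574213])}
{'t': 0.1, 'q': array([ 1.08231855,  0.31164703,  0.0139728 ,  1.51287913, -0.00439794,
        1.31921175, -0.02714543]), 'joint_velocities': array([-1.51923623e-03, -1.88973592e-03, -3.60758100e-04, -3.62985349e-03,
       -1.24979391e-05, -1.32949391e-03,  9.97189891e-04]), 'effort': array([ 3.62146184e-04, -3.80854332e+01,  1.46450778e-01, -2.31240106e+01,
        1.22807777e-02,  8.11089179e-03, -1.29461131e-05]), 'eef_pos': array([ 237.37479189, -495.41806228,  230.33602386]), 'tcp_rot': array([-1.02079975e-03,  9.75135028e-01,  2.21609022e-01, -2.75324902e-04]), 'wrist_force': array([ 1.33860081, -0.46917278, -0.06461829]), 'ft_torque': array([ 0.02853532,  0.02084233, -0.03440972]), 'width': 85.42484630310635}
```

View pics/top0.png

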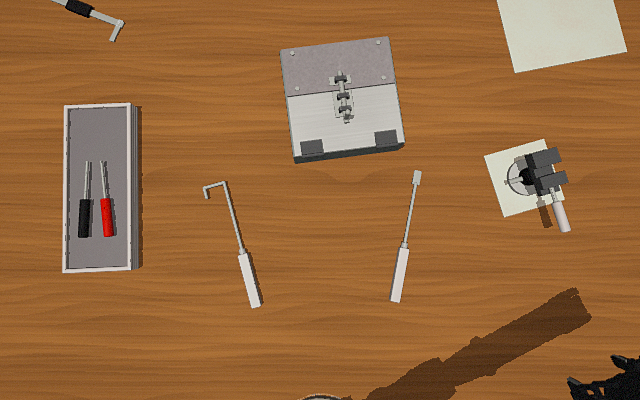

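View pics/scene0.png

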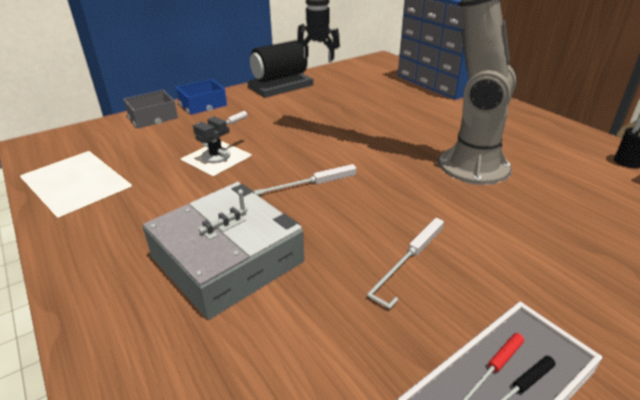

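The top view shows the hooked rod on the left, with its handle from (243,252) to (256,306), the corner at (224,183) and the mouth to the left (+y). The spade rod is on the right at (400,275), and the box pin is around (347,115). Next I measure them.

```bash
python3 - <<'E'
from h import *
for n in("top","scene"):
    c=arm.get_calibration(n);d=np.load(f"pics/{n}0.npy");p=cv2.imread(f"pics/{n}0.png");C=cloud(d,c)
    X,Y,Z=C[...,0],C[...,1],C[...,2]
    print(n,"bench z",np.median(Z[(d>0)&(abs(Z)<15)]))
    m=(Z>128)&(Z<175)&(X>500)&(X<900)&(abs(Y)<200)
    v,u=np.nonzero(m);
    for a,b in list(zip(u,v))[:40]: print(a,b,C[b,a].round(1))
    h=(Z>16)&(Z<40)&(p.min(2)>170)&(X>150)&(X<520)&(Y>80)&(Y<300)
    q=C[h]; 
    if len(q)>20:
        ce=q[:,:2].mean(0);w,V=np.linalg.eigh(np.cov(q[:,:2].T));a=V[:,1]*np.sign(V[0,1]);s=(q[:,:2]-ce)@a
        print("handle",len(q),ce,a,np.arctan2(a[1],a[0]),s.min(),s.max(),np.median(q[:,2]))
        lo,hi=np.percentile(s,[.5,99.5]);print("grip",ce+a*((lo+hi)/2+35),lo,hi)
c=arm.get_calibration("top");d=np.load("pics/top0.npy")
print(world("top",d,c,[(224,183),(206,188),(207,196),(232,215),(417,180),(398,290),(404,255),(295,160),(404,150)]).round(1))
p=cv2.imread("pics/top0.png");s=cv2.imread("pics/scene0.png")
cv2.imwrite("pics/c1.png",np.hstack([cv2.resize(p[60:135,305:385],(400,375),interpolation=2),cv2.resize(s[175:250,190:270],(400,375),interpolation=2)]))
E
```

```text
top bench z 0.023392438771452362
344 78 [830.7 -48.4 128. ]
347 109 [748.9 -52.  164.9]
348 109 [748.2 -53.9 167.3]
346 110 [746.2 -49.7 166.6]
347 110 [745.3 -51.6 169.4]
348 110 [745.8 -53.9 167.9]
349 110 [746.5 -56.2 165.6]
345 111 [744.5 -47.8 164.8]
346 111 [743.6 -49.6 167.9]
347 111 [743.  -51.6 169.9]
348 111 [744.4 -54.1 165.5]
349 111 [744.  -56.1 166.9]
350 111 [744.4 -58.3 165.4]
345 112 [743.3 -48.  161.6]
346 112 [742.2 -49.8 165.2]
348 112 [741.6 -53.9 167.5]
349 112 [742.2 -56.2 165.6]
350 112 [742.2 -58.3 165.6]
345 113 [743.1 -48.5 154.6]
346 113 [740.3 -49.9 164.5]
347 113 [739.4 -51.8 167.5]
348 113 [739.8 -54.  166.2]
349 113 [740.7 -56.4 163.2]
345 114 [742.6 -48.9 148.8]
346 114 [741.  -50.7 154.3]
347 114 [738.9 -52.2 161.7]
348 114 [738.9 -54.4 162. ]
349 114 [741.  -57.1 154.5]
345 115 [741.6 -49.3 144.5]
346 115 [739.2 -50.8 152.9]
347 115 [738.9 -52.8 154.2]
348 115 [740.3 -55.4 149.4]
345 116 [740.9 -49.7 139.1]
346 116 [739.8 -51.5 143.2]
347 116 [739.6 -53.6 144. ]
348 116 [740.2 -56.  141.7]
345 117 [740.4 -50.1 132.9]
346 117 [740.2 -52.3 133.7]
347 
[... 1140 characters left out ...]
197 [752.1 -53.1 148.3]
240 197 [751.2 -49.6 149.9]
241 197 [749.3 -48.6 149.7]
242 197 [747.4 -47.6 149.5]
239 198 [753.4 -50.7 147.5]
240 198 [751.5 -49.6 147.3]
241 198 [750.4 -46.6 148.6]
242 198 [748.1 -46.6 147.7]
243 198 [744.7 -49.1 144.9]
239 199 [753.  -52.5 143.5]
handle 342 [385.43040725 174.06127537] [0.95872122 0.2843477 ] 0.28832597680090494 -72.36120523285271 122.00470192640896 23.00830877974596
grip [422.22932159 184.97548745] -70.50420800704308 77.2708706262284
[[ 606.6  236.6   15.8]
 [ 593.9  279.5   17.6]
 [ 574.5  276.9   16.2]
 [ 528.6  215.2   16.5]
 [ 617.  -235.8   14. ]
 [ 352.5 -183.4   24.7]
 [ 434.7 -199.2   23.2]
 [ 658.1   62.5   51.9]
 [ 695.1 -208.7   -3.6]]
```

View pics/c1.png

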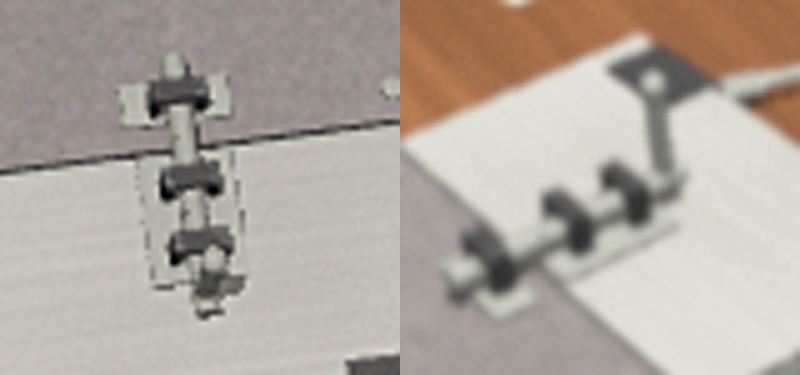

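The pin is at about (745,-52) and the hook grip at about (407,180) with yaw 0.27. I move above the handle and look with the wrist camera.

Request:
{"name": "play_rows", "arguments": {
  "deltas": [
    [[0.345,-0.273,0],0.175],
    [[0.345,-0.273,0],0.175],
    [[0.345,-0.273,0],0.175],
    [[0.345,-0.273,0],0.175],
    [[0.345,-0.273,0],0.175],
    [[0.345,-0.273,0],0.175],
    [[0.345,-0.273,0],0.175],
    [[0.345,-0.273,0],0.175],
    [[0.345,-0.273,0],0.175],
    [[0.345,-0.273,0],0.175],
    [[0.445,-0.535,0],0.175],
    [[0.445,-0.535,0],0.175],
    [[0.445,-0.535,0],0.175],
    [[0.445,-0.535,0],0.175],
    [[0.445,-0.535,0],0.175],
    [[0.445,-0.535,0],0.175],
    [[0.445,-0.535,0],0.175],
    [[0.445,-0.535,0],0.175],
    [[0.445,-0.535,0],0.175],
    [[0.445,-0.535,0],0.175]
  ],
  "fingers": 1
}}

```text
t: 1.77
eef_pos: [407.4, 178.7, 230.8]
tcp_rot: [0.0, 0.991, 0.136, -0.001]
wrist_force: [1.3, -0.4, -0.3]
width: 85.5
```

```bash
python3 - <<'E'
from h import *
o=arm.get_obs();print(o["t"],o["eef_pos"],o["tcp_rot"],o["wrist_force"])
n="wrist";c=arm.get_calibration(n);p,d=arm.camera(n);cv2.imwrite("pics/w1.png",p);C=cloud(d,c);print(c["eye"])
X,Y,Z=C[...,0],C[...,1],C[...,2]
h=(d>0)&(Z>19)&(Z<32)&(p.min(2)>140)&(X>250)&(X<445)&(Y>80)&(Y<260)
q=C[h]
if len(q)>20:
    vx,vy,x0,y0=cv2.fitLine(q[:,:2].astype(np.float32),cv2.DIST_HUBER,0,.01,.01).ravel();a=np.array([vx,vy])*np.sign(vx);ce=np.array([x0,y0])
    s=(q[:,:2]-ce)@a;t=(q[:,:2]-ce)@[-a[1],a[0]]
    print(len(q),np.arctan2(a[1],a[0]),"ends",ce+a*s.min(),ce+a*s.max(),np.percentile(t,[2,98]),"rear grip",ce+a*(s.min()+100),np.median(q[:,2]))
# box front top edge yaw & bolt from top
c=arm.get_calibration("top");d0=np.load("pics/top0.npy");C=cloud(d0,c)
b=(abs(C[...,2]-100)<6)&(C[...,0]>600)&(abs(C[...,1])<260)
r=cv2.minAreaRect(C[b][:,:2].astype(np.float32));print("box",r)
E
```

```text
1.7667 [407.35386481 178.70163855 230.80971282] [ 4.68292583e-04  9.90643346e-01  1.36474174e-01 -5.84064884e-04] [ 1.28644742 -0.36523541 -0.32886085]
[477.57169413 197.75342233 373.14714392]
1391 0.28494564 ends [312.83192051 151.63720087] [445.04198225 190.36371975] [-10.65274179  10.69252037] rear grip [408.79961264 179.74772886] 25.746142058218027
box ((798.9592895507812, -45.253021240234375), (259.3488464355469, 258.6878662109375), 8.00137996673584)
```

View pics/w1.png

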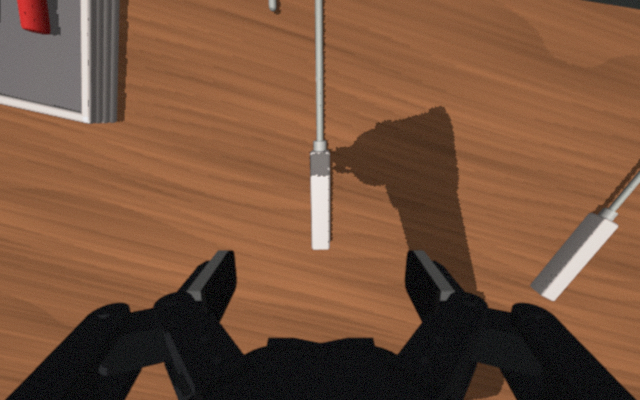

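The wrist view shows the handle centred between the jaws, from (320,150) to (320,248), and well aligned with them. I descend.

Request:
{"name": "play_rows", "arguments": {
  "deltas": [
    [[0.002,-0.001,0.15],-0.01],
    [[0.002,-0.001,0.15],-0.01],
    [[0.002,-0.001,0.15],-0.01],
    [[0.002,-0.001,0.15],-0.01],
    [[0.002,-0.001,0.18],-0.01],
    [[0.002,-0.001,0.205],-0.01],
    [[0.002,-0.001,0.22],-0.01],
    [[0.002,-0.001,0.227],-0.01],
    [[0.002,-0.001,0.228],-0.01],
    [[0.002,-0.001,0.228],-0.01],
    [[0.002,-0.001,0.228],-0.01]
  ],
  "fingers": 0.3,
  "newtons": 90
}}

```text
t: 2.73
eef_pos: [410.7, 180.0, 4.3]
tcp_rot: [-0.0, 0.99, 0.14, 0.001]
wrist_force: [-0.3, 0.3, 1.0]
width: 55.7
```

Request:
{"name": "play_rows", "arguments": {
  "deltas": [
    [[0,0,0.002],0],
    [[0,0,0.002],0],
    [[0,0,0.002],0],
    [[0,0,0.002],0],
    [[0,0,0.002],0],
    [[0,0,0.002],0],
    [[0,0,0.002],0],
    [[0,0,0.002],0]
  ],
  "fingers": -1,
  "newtons": 90
}}

```text
t: 3.4
eef_pos: [410.1, 180.4, 2.3]
tcp_rot: [0.0, 0.99, 0.14, 0.001]
wrist_force: [-1.7, -1.6, 6.5]
width: 22.3
```

Gripped. I lift and check.

Request:
{"name": "play_rows", "arguments": {
  "deltas": [
    [[0,0,-0.02],0],
    [[0,0,-0.05],0],
    [[0,0,-0.09],0],
    [[0,0,-0.13],0],
    [[0,0,-0.17],0],
    [[0,0,-0.21],0],
    [[0,0,-0.23],0],
    [[0,0,-0.23],0],
    [[0,0,-0.23],0]
  ]
}}

```text
t: 4.15
eef_pos: [409.7, 180.4, 231.9]
tcp_rot: [0.0, 0.99, 0.14, 0.001]
wrist_force: [-0.1, 0.3, -2.4]
width: 22.4
```

```bash
python3 - <<'E'
from h import *
o=arm.get_obs();print(o["t"],o["eef_pos"],o["tcp_rot"],o["wrist_force"],o["width"])
for n in("wrist","scene"):
    c=arm.get_calibration(n);p,d=arm.camera(n);cv2.imwrite(f"pics/{n}2.png",p);np.save(f"pics/{n}2.npy",d)
    C=cloud(d,c)
    m=(d>0)&(C[...,2]>150)&(C[...,2]<330)&(C[...,0]>500)&(C[...,0]<660)&(C[...,1]>150)&(C[...,1]<310)&(p.min(2)>80)
    q=C[m];print(n,len(q))
    for x in range(500,640,15):
        k=q[(q[:,0]>=x)&(q[:,0]<x+15)]
        if len(k):print(x,k.mean(0).round(1),k[:,1:].min(0).round(),k[:,1:].max(0).round())
a=cv2.imread("pics/wrist2.png");b=cv2.imread("pics/scene2.png")
cv2.imwrite("pics/c2.png",np.vstack([a[:300],b[:300]]))
E
```

```text
4.15 [409.66047962 180.37842607 231.85172163] [1.33434768e-04 9.90083262e-01 1.40477980e-01 1.02688438e-03] [-0.09708627  0.26779334 -2.44288759] 22.388497781819698
wrist 1199
500 [507.7 208.1 245.7] [202. 241.] [214. 248.]
515 [518.  210.8 245.6] [206. 242.] [216. 248.]
scene 347
500 [507.5 209.5 241. ] [205. 236.] [213. 244.]
515 [522.9 214.3 240.6] [209. 236.] [218. 243.]
530 [536.8 218.2 240.4] [212. 237.] [222. 243.]
545 [552.2 222.7 240.8] [218. 237.] [226. 244.]
560 [568.8 238.8 240.6] [223. 236.] [283. 243.]
575 [582.4 255.9 240.6] [227. 236.] [288. 243.]
590 [599.  268.5 240.4] [229. 236.] [291. 243.]
605 [609.3 252.1 240.2] [236. 236.] [276. 243.]
```

View pics/c2.png

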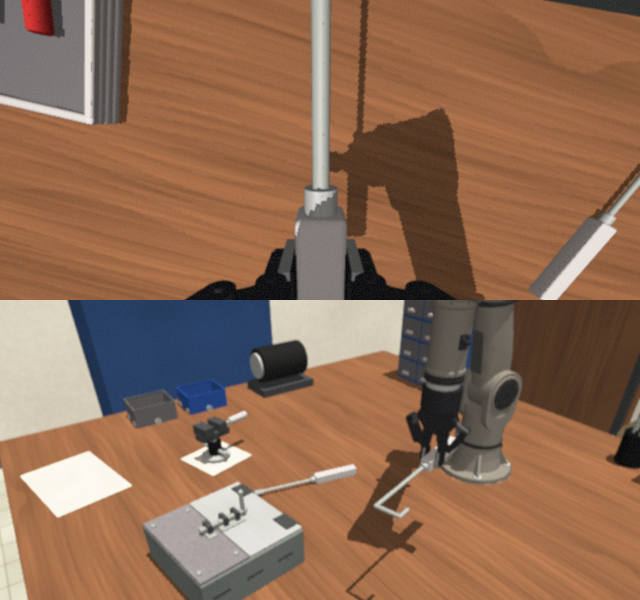

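The rod is held level, with its axis about 10.5 mm above the TCP. Both views agree on its pose. I carry it over the pin, still above it.

Request:
{"name": "play_rows", "arguments": {
  "deltas": [
    [[0.006,0.03,0],0.014],
    [[0.014,0.068,0],0.03],
    [[0.022,0.106,0.01],0.05],
    [[0.03,0.144,0.01],0.07],
    [[0.038,0.182,0.02],0.085],
    [[0.046,0.22,0.02],0.1],
    [[0.054,0.256,0.03],0.12],
    [[0.06,0.286,0.04],0.13],
    [[0.064,0.305,0.04],0.142],
    [[0.066,0.314,0.04],0.142],
    [[0.066,0.314,0.04],0.142],
    [[0.066,0.314,0.04],0.142]
  ]
}}

```text
t: 5.25
eef_pos: [559.2, -101.4, 190.0]
tcp_rot: [-0.001, 0.998, 0.071, -0.001]
wrist_force: [-0.3, 0.5, -1.4]
width: 22.3
```

```bash
python3 - <<'E'
from h import *
o=arm.get_obs();print(o["t"],o["eef_pos"],o["tcp_rot"],o["wrist_force"],o["width"])
ims=[]
for n in("top","scene"):
    c=arm.get_calibration(n);p,d=arm.camera(n);cv2.imwrite(f"pics/{n}3.png",p)
    K=np.array(c["intrinsics"]);R=att(c["attitude"]);e=np.array(c["eye"])
    psi=2*np.arctan2(o["tcp_rot"][2],o["tcp_rot"][1]);cs,sn=np.cos(psi),np.sin(psi)
    C=cloud(d,c)
    m=(d>0)&(abs(C[...,2]-203)<12)&(C[...,0]>640)&(C[...,0]<800)&(abs(C[...,1])<120)
    q=C[m]-np.array([*o["eef_pos"][:2],0]);l=np.c_[q[:,0]*cs+q[:,1]*sn,-q[:,0]*sn+q[:,1]*cs,q[:,2]]
    print(n,psi,len(l),"in tool-yaw frame: rod y,z",np.median(l[l[:,0]<180],0) if (l[:,0]<180).any() else"", "max x",np.percentile(l[:,0],99),"max y",np.percentile(l[:,1],99),"bar x",np.median(l[(l[:,1]>12)&(l[:,1]<40)],0))
    m=(d>0)&(C[...,2]>128)&(C[...,2]<160)&(C[...,0]>715)&(C[...,0]<775)&(abs(C[...,1]+51)<20)
    print("pin",m.sum(),np.median(C[m],0))
    k=np.linalg.inv(K)
    u0,v0=(250,60) if n=="top" else (160,130)
    ims.append(cv2.resize(p[v0:v0+125,u0:u0+160],(640,500),interpolation=2)[:,:400 if 0 else 640])
cv2.imwrite("pics/c3.png",cv2.resize(np.hstack(ims),(800,313)))
E
```

```text
5.25 [ 559.24219737 -101.3564369   189.97469031] [-0.00121842  0.99750897  0.07051527 -0.0014002 ] [-0.34338856  0.46917685 -1.42725935] 22.306278331316097
top 0.14114791272477142 389 in tool-yaw frame: rod y,z [131.07097377   0.98016843 203.19626939] max x 210.71306196918076 max y 53.79785939638362 bar x [207.18380083  25.53977074 202.67517469]
pin 17 [740.34171396 -51.44074825 144.36908428]
scene 0.14114791272477142 292 in tool-yaw frame: rod y,z [133.18965253   4.26225267 200.51320151] max x 216.97000417874142 max y 55.88364766108113 bar x [214.29850475  25.4858012  201.34092924]
pin 50 [750.06947073 -48.60601189 143.33749527]
```

View pics/c3.png

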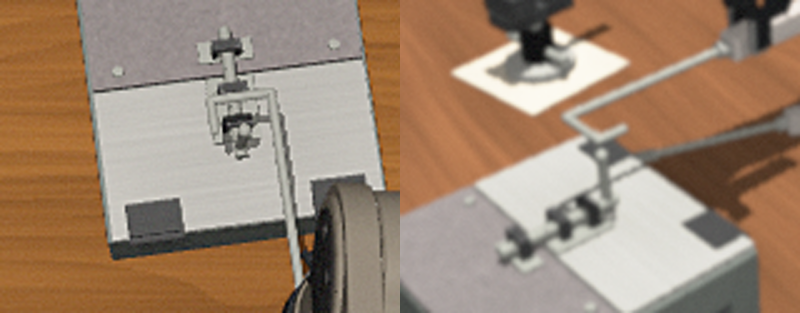

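The crossbar is behind the pin and the pin is in the middle of the mouth. Local pin position is about (192, 23). I lower over it.

Request:
{"name": "play_rows", "arguments": {
  "deltas": [
    [[0,0.002,0.015],0],
    [[0,0.002,0.028],0],
    [[0,0.002,0.04],0],
    [[0,0.002,0.05],0],
    [[0,0.002,0.057],0],
    [[0,0.002,0.06],0],
    [[0,0.002,0.06],0],
    [[0,0.002,0.06],0]
  ]
}}

```text
t: 6.02
eef_pos: [560.8, -104.7, 131.8]
tcp_rot: [0.0, 0.998, 0.07, 0.0]
wrist_force: [0.2, -0.7, -2.1]
width: 22.3
```

```bash
python3 - <<'E'
from h import *
o=arm.get_obs();print(o["t"],o["eef_pos"],o["tcp_rot"],o["wrist_force"],o["width"])
ims=[]
for n in("top","scene"):
    p,d=arm.camera(n)
    u0,v0=(250,60) if n=="top" else (160,130)
    ims.append(cv2.resize(p[v0:v0+125,u0:u0+160],(400,313),interpolation=2))
cv2.imwrite("pics/c4.png",np.hstack(ims))
E
```

```text
6.0167 [ 560.81535751 -104.67328171  131.80232013] [6.68395724e-05 9.97540402e-01 7.00923562e-02 4.50719439e-04] [ 0.23820891 -0.68783359 -2.12117832] 22.277690940543316
```

View pics/c4.png

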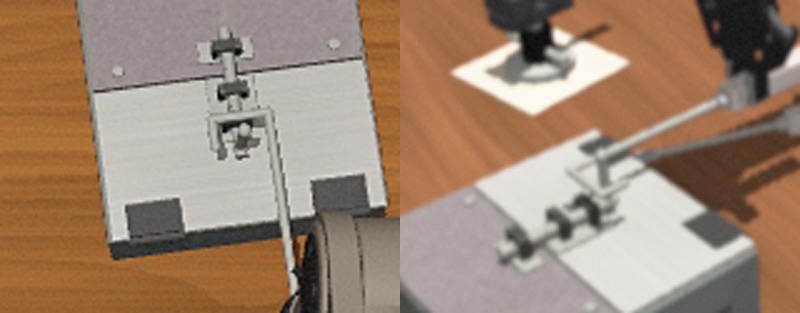

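The hook surrounds the pin and the force is near zero. I draw along -x of the tool.

Request:
{"name": "play_rows", "arguments": {
  "deltas": [
    [[-0.004,0,0],0],
    [[-0.009,0,0],0],
    [[-0.014,0,0],0],
    [[-0.019,0,0],0],
    [[-0.024,0,0],0],
    [[-0.029,0,0],0],
    [[-0.034,0,0],0],
    [[-0.039,0,0],0],
    [[-0.044,0,0],0],
    [[-0.049,0,0],0],
    [[-0.054,0,0],0],
    [[-0.058,0,0],0],
    [[-0.061,0,0],0],
    [[-0.061,0,0],0]
  ]
}}

```text
t: 7.28
eef_pos: [499.1, -113.7, 131.3]
tcp_rot: [0.0, 0.998, 0.07, -0.001]
wrist_force: [1.3, 0.5, -2.7]
width: 22.6
```

```bash
python3 - <<'E'
from h import *
o=arm.get_obs();print(o["t"],o["eef_pos"],o["tcp_rot"],o["wrist_force"],o["width"])
ims=[]
for n in("top","scene"):
    c=arm.get_calibration(n);p,d=arm.camera(n);C=cloud(d,c)
    m=(d>0)&(C[...,2]>149)&(C[...,2]<172)&(C[...,0]>660)&(C[...,0]<775)&(abs(C[...,1]+55)<25)
    print(n,"pin",m.sum(),np.median(C[m],0))
    u0,v0=(250,60) if n=="top" else (160,130)
    ims.append(cv2.resize(p[v0:v0+125,u0:u0+160],(400,313),interpolation=2))
cv2.imwrite("pics/c5.png",np.hstack(ims))
E
```

```text
7.2833 [ 499.07338118 -113.69611535  131.30011665] [ 1.32233976e-04  9.97567050e-01  6.97109537e-02 -5.88545435e-04] [ 1.29856286  0.54074471 -2.65795473] 22.565623267668734
top pin 29 [690.41581845 -60.11011255 165.52349348]
scene pin 32 [698.73018761 -56.6872918  160.039595  ]
```

View pics/c5.png

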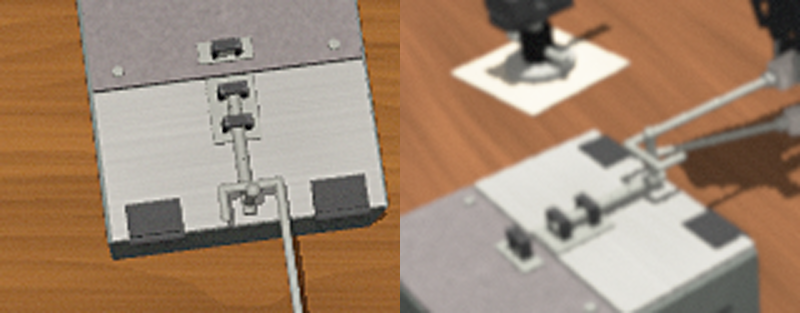

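The pin has moved about 53 mm and the stop is not reached yet. I pull on gently.

Request:
{"name": "play_rows", "arguments": {
  "deltas": [
    [[-0.0015,0,0],0],
    [[-0.003,0,0],0],
    [[-0.0045,0,0],0],
    [[-0.006,0,0],0],
    [[-0.006,0,0],0],
    [[-0.006,0,0],0]
  ]
}}

```text
t: 7.88
eef_pos: [496.8, -113.8, 131.8]
tcp_rot: [-0.0, 0.998, 0.07, 0.003]
wrist_force: [9.5, 0.8, -5.0]
width: 22.3
```

I hit the stop, with 9.5 N on the wrist. I back off and lift clear.

Request:
{"name": "play_rows", "arguments": {
  "deltas": [
    [[0.004,0,0],0],
    [[0.009,0,0],0],
    [[0.009,0,0],0],
    [[0.009,0,-0.01],0],
    [[0.009,0,-0.025],0],
    [[0.009,0,-0.05],0],
    [[0.009,0,-0.08],0],
    [[0.009,0,-0.1],0],
    [[0.009,0,-0.1],0]
  ]
}}

```text
t: 8.63
eef_pos: [505.8, -113.5, 236.9]
tcp_rot: [0.002, 0.998, 0.07, 0.005]
wrist_force: [1.2, 0.2, -1.2]
width: 22.5
```

```bash
python3 - <<'E'
from h import *
o=arm.get_obs();print(o["t"],o["eef_pos"],o["tcp_rot"],o["wrist_force"],o["width"])
ims=[]
for n in("top","scene"):
    c=arm.get_calibration(n);p,d=arm.camera(n);C=cloud(d,c)
    m=(d>0)&(C[...,2]>149)&(C[...,2]<172)&(C[...,0]>660)&(C[...,0]<775)&(abs(C[...,1]+55)<25)
    print(n,"pin",m.sum(),np.median(C[m],0))
    m=(d>0)&(abs(C[...,2]-242)<14)&(C[...,0]>580)&(C[...,0]<740)&(abs(C[...,1])<120)
    q=C[m];k=q[q[:,0]<650]; print("rod z near/far",np.median(k[:,2]) if len(k) else 0,np.median(q[q[:,0]>680][:,2]))
E
```

```text
8.6333 [ 505.75794018 -113.45182885  236.89272508] [0.00166445 0.99754698 0.06982932 0.0045959 ] [ 1.15199157  0.21319779 -1.18672651] 22.505988909406742
top pin 27 [688.89971102 -60.31848241 165.45505687]
rod z near/far 251.32961642977045 251.98970103727356
scene pin 32 [696.75508652 -56.32422015 159.67361809]
rod z near/far 244.41884771576468 245.4239800399668
```

The bolt is at its stop and the pin stayed put. I carry the rod back to its original clear spot.

Request:
{"name": "play_rows", "arguments": {
  "deltas": [
    [[-0.006,-0.03,0],-0.014],
    [[-0.013,-0.068,0],-0.03],
    [[-0.02,-0.106,0],-0.05],
    [[-0.027,-0.144,0],-0.07],
    [[-0.034,-0.182,0],-0.085],
    [[-0.041,-0.22,0],-0.1],
    [[-0.047,-0.256,0],-0.12],
    [[-0.051,-0.286,0],-0.13],
    [[-0.054,-0.303,0.02],-0.142],
    [[-0.054,-0.303,0.05],-0.142],
    [[-0.054,-0.303,0.09],-0.142],
    [[-0.054,-0.303,0.13],-0.142],
    [[-0.054,-0.303,0.165],-0.142],
    [[-0.054,-0.303,0.19],-0.142],
    [[-0.054,-0.303,0.21],-0.142],
    [[-0.054,-0.303,0.22],-0.142],
    [[-0.054,-0.303,0.225],-0.142],
    [[-0.054,-0.303,0.225],-0.142],
    [[-0.054,-0.303,0.225],-0.142]
  ]
}}

```text
t: 10.32
eef_pos: [407.7, 179.7, 6.8]
tcp_rot: [-0.0, 0.99, 0.141, 0.0]
wrist_force: [0.5, 0.4, -1.9]
width: 22.3
```

Request:
{"name": "play_rows", "arguments": {
  "deltas": [
    [[0,0,0.001],0],
    [[0,0,0.002],0],
    [[0,0,0.003],0],
    [[0,0,0.0045],0],
    [[0,0,0.0045],0],
    [[0,0,0.0045],0],
    [[0,0,0.0045],0]
  ]
}}

```text
t: 10.9
eef_pos: [408.0, 179.6, 2.3]
tcp_rot: [-0.0, 0.99, 0.14, 0.001]
wrist_force: [-0.2, -0.3, 2.0]
width: 22.3
```

Touchdown: the wrist force changed sign. I release with a moderate opening, then retreat straight up.

Request:
{"name": "play_rows", "arguments": {
  "deltas": [
    [[0,0,0],0],
    [[0,0,0],0],
    [[0,0,0],0],
    [[0,0,0],0],
    [[0,0,0],0],
    [[0,0,0],0],
    [[0,0,-0.01],0],
    [[0,0,-0.03],0],
    [[0,0,-0.06],0],
    [[0,0,-0.1],0],
    [[0,0,-0.14],0],
    [[0,0,-0.18],0],
    [[0,0,-0.2],0],
    [[0,0,-0.2],0],
    [[0,0,-0.2],0],
    [[0,0,-0.2],0]
  ],
  "fingers": 0.4
}}

```text
t: 12.23
eef_pos: [406.5, 179.0, 201.2]
tcp_rot: [0.0, 0.99, 0.141, -0.001]
wrist_force: [-0.3, -0.1, -0.6]
width: 60.0
```

```bash
python3 - <<'E'
from h import *
o=arm.get_obs();print(o["t"],o["eef_pos"],o["wrist_force"],o["width"])
ims=[]
for n in("top","scene","wrist"):
    c=arm.get_calibration(n);p,d=arm.camera(n);C=cloud(d,c)
    m=(d>0)&(C[...,2]>149)&(C[...,2]<172)&(C[...,0]>660)&(C[...,0]<775)&(abs(C[...,1]+55)<25)
    print(n,"pin",m.sum(),np.median(C[m],0) if m.any() else"")
    X,Y,Z=np.moveaxis(C,-1,0)
    h=(d>0)&(Z>8)&(Z<40)&(p.min(2)>120)&(X>300)&(X<440)&(Y>130)&(Y<260); r=(d>0)&(Z>8)&(Z<40)&(p.min(2)>120)&(X>450)&(X<640)&(Y>150)&(Y<300)
    print(" handle z",np.median(Z[h]) if h.any() else"","rod z",np.median(Z[r]) if r.any() else"")
    if n!="wrist":ims.append(cv2.resize(p,(480,300),interpolation=3))
cv2.imwrite("pics/c6.png",np.vstack(ims))
E
```

```text
12.2333 [406.50708054 179.04275608 201.22447405] [-0.25585017 -0.1198874  -0.60712515] 60.04635163787833
top pin 27 [688.83379011 -60.04685869 165.21769871]
 handle z 25.730971966647758 rod z 16.395373752680825
scene pin 31 [696.69258965 -57.02199274 159.70162971]
 handle z 22.26886846926675 rod z 13.641303036273996
wrist pin 0 
 handle z 25.713538280660032 rod z 16.265894228495824
```

View pics/c6.png

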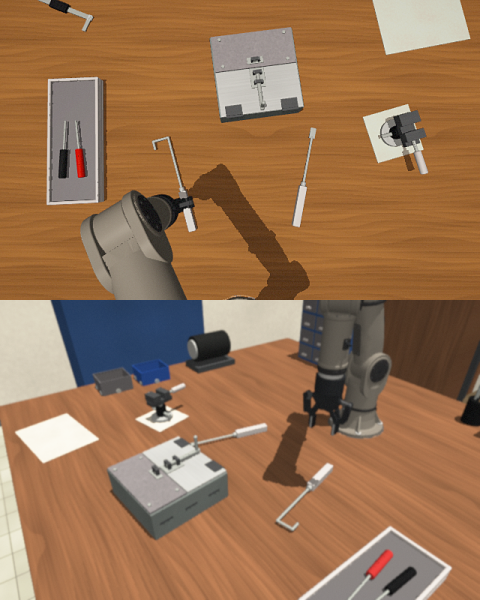

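The rod lies flat and released, the bolt is drawn, the spade rod looks undisturbed, and the arm is clear. I hand in.

```bash
python3 -c "
from station import arm
print(arm.close_job())"
```

```text
the job is handed in; nothing more can be done
None
```

The bolt is drawn to its stop and the hooked rod is back flat on the bench, released. I handed the job in at about 12.4 s of the 43 s; no verdict was reported.

I gripped the hooked rod at its grip point and lifted it level. Then I lowered the hook over the pin and drew the bolt until the wrist force rose to 9.5 N. After backing off and lifting clear, I laid the rod where it had been and raised the gripper.

- **Bolt:** the pin moved about 55 mm and stayed there after I unhooked. The camera measurements are good to only a few millimetres, and the bolt may have started up to 8 mm open. The force rise agrees with it being at the stop.
- **Hooked rod:** the handle top is at about 26 mm and the rod top at about 16 mm, which matches lying flat.
- **Robot:** the gripper is open at 60 mm, about 200 mm above the bench and touching nothing.
- **Spade rod:** it looks unmoved in the final picture; I did not measure it again.
- **Disagreements:** the top and scene cameras differed by 3–8 mm on the pin and by about 3 mm in height. Both put the pin top at about 165 mm instead of the stated 156 mm. None of this affected the result.

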